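Set the range lever to the third click and fire the fuse-holder test

ROBOT

A 6-joint arm with a two-finger parallel gripper is mounted at the origin on the work surface. World frame = base frame: x ahead of the robot, y to its left, z up, the work surface at z = 0. Lengths are in m, angles in rad, forces in N, time in s.
With the tool pointing down it reaches from about 0.35 to 0.725 m from the base axis. Payload 6 kg.
Tool frame: the origin (TCP) lies between the finger pads; the fingertips stand 14 mm ahead of it and the grasp point (between the pads) lies 5 mm behind it; z points along the fingers, y is the line along which they close (so a half turn about z gives the same grasp; the last joint's range is limited). The gripper opens to 85 mm and grips with 20 to 120 N. Pads are 22 mm wide; open, the fingers measure 114 mm over their backs; the gripper's body (76 mm by 85 mm) begins 54 mm behind the grasp point. The pads swing forward as they close: fully open they stand 13 mm farther back than shut.
Start: joints at [-0.775, 0.04, 0.085, 0, -1.615, -0.334], TCP at [0.267, -0.537, 0.245] pointing down, gripper open.
Joint ranges: [-2.56, 2.56], [-1.29, 2.01], [-1.08, 1.49], [-3.29, 1.98], [-2.81, -0.18], [-2.99, 2.99]. Speed limits (rad/s): [2.57, 2.57, 3.01, 3.14, 3.14, 3.14].

INTERFACE

Orientations are given as a unit quaternion [x, y, z, w].
In Python, from plant import ctrl gives the robot as it stands.
- The arm moves only by the tool drive_tool, never from a script. Its argument "rows" is a list of rows, each a list of 2 entries, a list of its own where there are three numbers: the shift along the tool's x, y, z in cm, then the turn about the tool's z in degrees. In form: [[[x, y, z], roll], ...]. A call has 1 to 20 rows; each row shifts and turns the commanded pose from where the row before left it, along the tool's axes as they then stand; what a row does not reach is not made up. A row lasts 1/8 s, in which the tool goes at most 62.5 mm and 10.7 degrees, less where a joint would pass 70% of its speed; a pose out of reach is approached as far as the arm can. A call is refused whole if a number of a shift passes 6.25 or a number of a turn 10.7, either way. A call with a gripper value outside its range is refused whole. "grip" is the opening in per cent of the stroke, from 0 (shut) to 100 (fully open), set as the call begins (left out, the last holds). The fingers move at their own pace and stop on an object; "squeeze" is the grip in N (left out, the last holds). Time passes only in rows, so rows that do not move let the fingers close. It gives the time, the measured TCP pose, the force, the opening and the grip force at its end, in the units of the state.
- ctrl.get_state(): the state, without advancing time (a new reading comes with each control period).
- ctrl.snapshot(name): name is "scene" or "top" or "wrist"; returns (picture, depth): 400x640x3 uint8, blue, green, red; 400x640 float32, m along the optical axis (not along the pixel's ray), 0 where there is no reading.
- ctrl.camera_model(name): a dict with "fx", "fy", "cx", "cy" (pixels), "extrinsics" (4x4, takes a point from camera to world coordinates). Camera axes: x right, y down, z forward; pixel columns grow to the right and rows downward; lengths in m; the calibration is good to about 2 mm. A picture is of the moment at which its call begins: read the wrist's pose just before it. camera_model takes no time and is no camera call; for the wrist camera it gives the pose at the moment of the call.
- ctrl.close_job(): hands the job in; it is judged then, once.
The state is a dict: "t": time; "joint_pos": joint angles; "joint_velocities": joint speeds; "effort": joint torques, N m; "tcp_pos": TCP position; "ee_rot": TCP orientation; "contact_force": force on the tool from outside, world axes, zero at the start; "torque": the same for the moment, N m; "width": finger opening in m; "grasp_force": force on a finger pad.
Only numpy, scipy, OpenCV 4.12 (cv2) and the standard library are available. Lean on these libraries where they do the work, as an engineer would, in place of code of your own. Each camera call takes 0.05 s, during which the arm holds its last target. There are 200 camera calls.

TASK

On the grey selector unit, push the slide lever gently with the fingertips, not pinching it, from its parked end, click by click, until it sits in the third notch (the third click after the parked notch), without running it past that notch. Only then press the big push button on the steel box all the way in with the fingertips and let it come back out. Leave the loose parts on the bench lying where they are.

Things in the scene. Friction and masses are not known exactly. Their poses are not given: they have to be found in the camera images.
- selector: Fixed low grey selector unit, 90 x 190 x 55 mm (own x, y, z). Origin: centre of its underside. A slot runs along its own y through the middle of its flat top; six dark ticks beside it, on the -x side, mark the lever positions (the parked tick, at y = -40 mm, is longest). At the other end, y = +82, x = +/-22 mm, stand two brass terminals 14 mm across, 12 mm tall.
- lever (a joint): Lever position along the selector's own +y, in m. Starts parked at 0 (end stop; lever at the unit's y = -40 mm). Sprung notches (clicks) every 16 mm: parked 0, first 0.016, second 0.032, third 0.048, fourth 0.064, fifth 0.080 (end stop). About 5 N along the slot moves it out of a notch; past half way (8 mm) it snaps into the next and stays there when let go.
- lever_top (a point): Centre of the top face of the lever's black grip, a block 26 mm across the slot, 14 mm along it and 32 mm tall: top 95 mm, underside 63 mm above the bench (unit top 55 mm). The flat faces to push on lie 7 mm either side of this point along the unit's y. Behind the parked grip (-y side) 48 mm of the unit's top is free.
- button_box: The fixed bare steel box that carries the push button, 110 x 110 x 60 mm, bolted to the bench. Origin: centre of its underside; a short black gland 18 mm across sticks out 15 mm from its +x side.
- test_button_top (a point): Centre of the top face of the big round push button (44 mm across) in the middle of the steel box's top; it moves straight down with the button.
- test_button (a joint): How far the button is pushed in, in m: 0 out, 0.008 fully in. A spring of about 5 N at full travel pushes it back out.
- holder_base: Loose dark bakelite fuse-holder base, 34 x 90 mm, 24 mm tall, origin at the centre of its underside. To be left alone.
- ferrule_a: Loose brass ferrule standing on end, 20 mm across, 18 mm tall, origin at the centre of its underside. To be left alone.
- ferrule_b: A second loose brass ferrule, the same size. To be left alone.
- fuse: Loose square beige ceramic fuse with blade ends, 24 mm wide and tall, 74 mm long along its own y, origin at the centre of its underside. To be left alone.
- spring: Loose steel coil spring standing on end, 18 mm across, 30 mm tall, origin at the centre of its underside. To be left alone.
- screwdriver: Loose screwdriver, about 200 mm long, lying on the bench off to the robot's left. To be left alone.

How it is judged:
On the way, in this order (a step that is already met when the one before it is completed fails the run):
1. the lever rests in the third notch (value of joint lever between 0.045 and 0.051 m and value of joint test_button below 0.002 m), for 0.3 s.
2. with the lever there, the button is pressed fully in (value of joint test_button above 0.0065 m and value of joint lever between 0.045 and 0.051 m), for 0.05 s.
At the end, for the whole second after the job is handed in: The lever rests in the third notch (0.048 m, within 3 mm), the button has been pressed at least 6.5 mm of its 8 mm and is out again (within 1.5 mm), and no loose part lies more than 15 mm from where it was (value of joint lever between 0.045 and 0.051 m and value of joint test_button below 0.0015 m and velocity of joint lever between -0.005 and 0.005 m/s and distance of each of holder_base, ferrule_a, ferrule_b, fuse, spring, screwdriver from where it was at the start of the episode below 0.015 m); the robot touches nothing.
It fails at once if the lever is run past the third notch (beyond 57 mm) (value of joint lever above 0.057 m).
It fails at once if the button is pressed (over 3 mm) while the lever is not in the third notch (value of joint test_button above 0.003 m and (value of joint lever below 0.044 m or value of joint lever above 0.052 m)).
It fails at once if the lever is pinched or forced (over 25 N from the fingers) (contact force between the fingers and lever above 25 N).
It fails at once if a loose part is lifted, carried or shoved (over 15 mm) (distance of any of holder_base, ferrule_a, ferrule_b, fuse, spring, screwdriver from where it was at the start of the episode above 0.015 m).
It also fails if it takes over 51 s, if anything falls off the work surface, if the arm or the gripper's body presses on something with over 40 N, if the wrist force passes 120 N, or if a joint passes its speed limit or range.

## Working session

There is one attempt and no reset: what is moved stays moved. The work goes in short steps, Python scripts to look and compute and a tool call to move; the robot and the scene stay as the last step left them, time stands still between calls to the robot, and variables do not carry over. Pictures are saved under pics/ and viewed, at most 10 in all, crops included, and the job is handed in when it is done.

Besides the shell and the picture viewer there is one more tool, called as name(argument=value, ...) on one line, values as JSON. drive_tool: Moves the arm, as the interface text tells. Its arguments: {"type":"object","properties":{"rows":{"type":"array","items":{"type":"array"}},"grip":{"type":"number"},"squeeze":{"type":"number"}},"required":["rows"]}

```bash
mkdir -p pics; python3 - <<'E'
from plant import ctrl
import cv2,numpy as np
for n in("top","scene"):
    p,d=ctrl.snapshot(n); cv2.imwrite(f"pics/{n}1.png",p); np.save(f"pics/{n}1.npy",d)
    m=ctrl.camera_model(n); print(n,m["fx"],m["fy"],m["cx"],m["cy"],np.round(m["extrinsics"],3).tolist())
s=ctrl.get_state();print(s["t"],s["tcp_pos"],s["ee_rot"])
E
```

```text
top 499.3418507594815 499.3418507594815 309.7098999975577 202.53371153847178 [[-0.006, -0.988, 0.151, 0.36], [-1.0, 0.009, 0.025, 0.052], [-0.026, -0.151, -0.988, 1.278], [0.0, 0.0, 0.0, 1.0]]
scene 403.3902930674078 403.3902930674078 320.57253193275005 197.55401831867425 [[-0.162, 0.601, -0.782, 1.19], [0.987, 0.095, -0.131, 0.167], [-0.004, -0.793, -0.609, 0.596], [0.0, 0.0, 0.0, 1.0]]
0.1 [ 0.26729176 -0.53687364  0.24439367] [-2.28874203e-01  9.73455692e-01  7.48021588e-04 -2.37612164e-04]
```

View pics/top1.png

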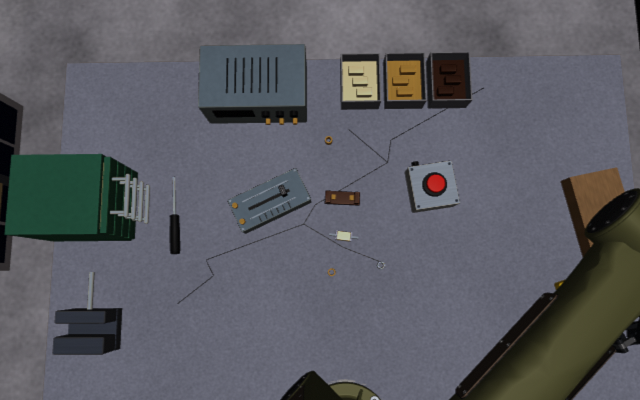

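View pics/scene1.png

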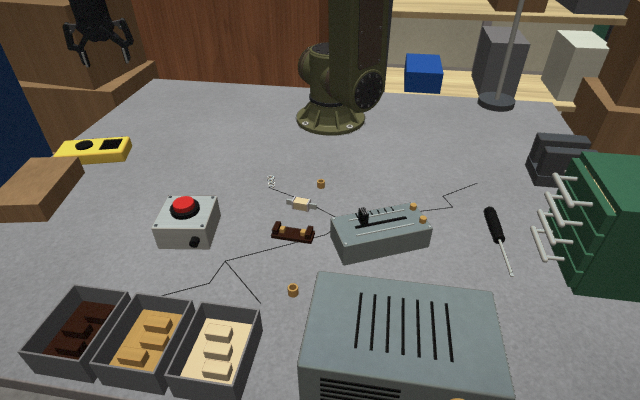

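The top view shows the selector around (270,200), with its terminals at (235,205) and (242,221). The lever grip is near (284,189) and the red button near (436,184). The fuse holder is at (342,198).

```bash
cat > h.py <<'E'
import numpy as np
def cloud(m,d):
    v,u=np.indices(d.shape); P=np.stack([(u-m["cx"])/m["fx"]*d,(v-m["cy"])/m["fy"]*d,d],-1)
    E=np.array(m["extrinsics"]); return P@E[:3,:3].T+E[:3,3]
E
python3 - <<'E'
from plant import ctrl
import cv2,numpy as np
from h import cloud
d=np.load("pics/top1.npy");m=ctrl.camera_model("top");P=cloud(m,d);p=cv2.imread("pics/top1.png")
def box(name,u0,u1,v0,v1,z0,z1):
    Q=P[v0:v1,u0:u1].reshape(-1,3);Q=Q[(Q[:,2]>z0)&(Q[:,2]<z1)]
    r=cv2.minAreaRect((Q[:,:2]*1000).astype(np.float32)); print(name,len(Q),np.round(Q.mean(0),4),r)
box("sel",220,320,160,240,.048,.062)
box("lever",270,300,175,205,.085,.105)
box("box",400,465,150,215,.05,.064)
box("btn",415,455,165,205,.066,.12)
for n,(u,v) in dict(t1=(235,205),t2=(242,221),lev=(284,189),btn=(436,184),holder=(342,198),fuse=(344,236),fa=(328,140),fb=(331,272),spr=(381,265)).items(): print(n,np.round(P[v,u],4))
cv2.imwrite("pics/c1.png",cv2.resize(p[150:290,220:400],None,fx=4,fy=4,interpolation=cv2.INTER_CUBIC))
E
```

```text
sel 2582 [0.5557 0.1844 0.056 ] ((556.8013916015625, 185.67352294921875), (91.1708755493164, 190.1673126220703), 25.23546600341797)
lever 61 [0.5727 0.1488 0.0957] ((573.22216796875, 148.95806884765625), (25.42569923400879, 12.949325561523438), 26.275745391845703)
box 1422 [ 0.5864 -0.2204  0.0599] ((588.7344970703125, -221.6239013671875), (111.41925811767578, 110.99845886230469), 8.678999900817871)
btn 480 [ 0.5873 -0.2202  0.0786] ((582.2843627929688, -218.13577270507812), (99.04912567138672, 77.30020904541016), 64.8013687133789)
t1 [0.5408 0.2663 0.0696]
t2 [0.5012 0.2485 0.0688]
lev [0.5751 0.1439 0.094 ]
btn [ 0.5845 -0.2224  0.0888]
holder [0.5647 0.0012 0.0134]
fuse [ 0.4666 -0.0021  0.0206]
fa [7.222e-01 3.510e-02 4.000e-04]
fb [0.3772 0.0314 0.0036]
spr [ 0.3941 -0.0957 -0.0026]
```

View pics/c1.png

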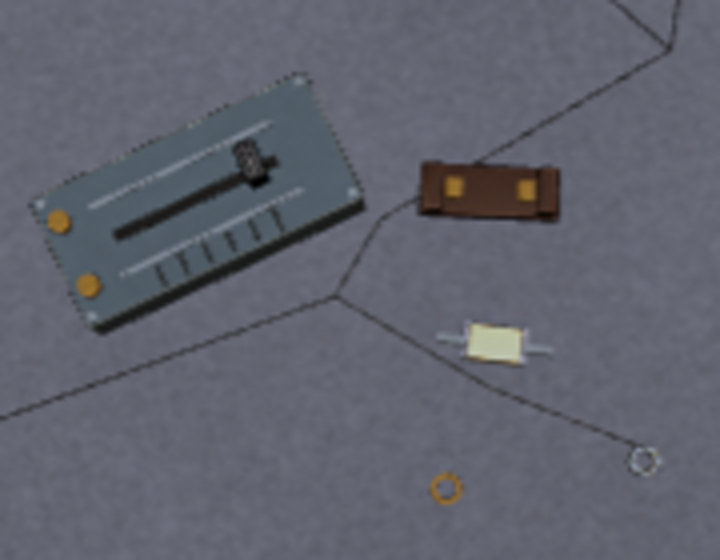

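drive_tool(rows=[[[-3.6,2.8,0],0],[[-3.6,2.8,0],0],[[-3.6,2.8,0],0],[[-3.6,2.8,0],0],[[-3.6,2.8,0],0],[[-3.6,2.8,0],0],[[-3.6,2.8,0],0],[[-3.6,2.8,0],0],[[-3.6,2.8,0],0],[[-3.6,2.8,0],0],[[-3.6,2.8,0],0],[[-3.6,2.8,0],0],[[-3.6,2.8,0],0],[[-3.6,2.8,0],0],[[-3.6,2.8,0],0],[[-3.6,2.8,0],0]], grip=0)

```text
t: 2.1
tcp_pos: [0.5837, 0.122, 0.2448]
ee_rot: [-0.229, 0.973, 0.0, -0.0]
contact_force: [0.3, -0.9, 0.3]
width: 0.0001
grasp_force: 0.0
```

drive_tool(rows=[[[0,0,0],-10],[[0,0,0],-10],[[0,0,0],-10],[[0,0,0],-10],[[0,0,0],-10],[[0,0,0],-10],[[0,0,0],-10],[[0,0,0],-10],[[0,0,0],-8.7],[[0,0,0],0]])

```text
t: 3.35
tcp_pos: [0.5833, 0.1206, 0.2448]
ee_rot: [0.844, -0.537, -0.0, 0.0]
contact_force: [0.1, 0.2, -0.2]
width: 0.0002
grasp_force: 0.0
```

```bash
cat >> h.py <<'E'
C=np.array([.5568,.1857]);a=np.radians(25.2);SX=np.array([np.cos(a),np.sin(a)]);SY=np.array([-np.sin(a),np.cos(a)])
def where(s):
    from scipy.spatial.transform import Rotation as R
    p=np.array(s["tcp_pos"]);M=R.from_quat(s["ee_rot"]).as_matrix()
    print("t",round(s["t"],2),"tcp",p.round(4),"sel-frame mm",((p[:2]-C)@SX*1e3).round(1),((p[:2]-C)@SY*1e3).round(1),"toolx",M[:,0].round(3),"tooly",M[:,1].round(3),"F",np.round(s["contact_force"],1),"w",s["width"])
E
python3 - <<'E'
from plant import ctrl
from h import *; import cv2
s=ctrl.get_state();where(s);print(np.round(s["joint_pos"],2))
m=ctrl.camera_model("wrist");p,d=ctrl.snapshot("wrist");cv2.imwrite("pics/w1.png",p)
P=cloud(m,d);Q=P.reshape(-1,3);l=(Q[:,2]>.088)&(Q[:,2]<.1)&(np.hypot(*(Q[:,:2]-[.573,.149]).T)<.03)
if l.sum()>5: print(l.sum(),Q[l].mean(0),cv2.minAreaRect((Q[l,:2]*1e3).astype(np.float32)))
E
```

```text
t 3.35 tcp [0.5833 0.1206 0.2448] sel-frame mm -3.8 -70.2 toolx [ 0.424 -0.906 -0.   ] tooly [-0.906 -0.424  0.001] F [ 0.1  0.2 -0.2] w 0.00021170443947077092
[ 0.54  0.03  0.07 -0.   -1.62 -0.1 ]
392 [0.57298732 0.14720302 0.09526673] ((572.7415771484375, 147.96063232421875), (25.551979064941406, 13.571939468383789), 23.99885368347168)
```

View pics/w1.png

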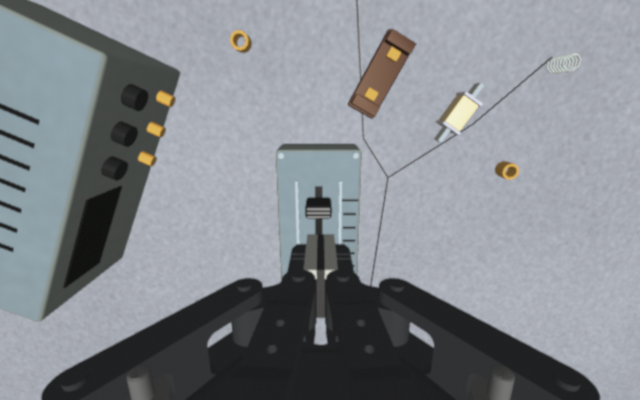

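The wrist view shows the closed fingertips at about (320,250). They are behind the lever grip (318,208) and lined up with the slot. I'll lower behind the lever.

drive_tool(rows=[[[0,-0.3,3],0],[[0,0,3],0],[[0,0,3],0],[[0,0,3],0],[[0,0,2],0],[[0,0,1.3],0],[[0,0,0.7],0],[[0,0,0],0],[[0,0,0],0]])

```text
t: 4.53
tcp_pos: [0.5866, 0.122, 0.0863]
ee_rot: [0.844, -0.536, 0.0, -0.001]
contact_force: [-0.7, 0.3, -0.3]
width: -0.0003
grasp_force: 0.0
```

drive_tool(rows=[[[-0.2,0,0],0],[[-0.2,0,0],0],[[-0.2,0,0],0],[[-0.2,0,0],0],[[0,0,0],0]])

```text
t: 5.15
tcp_pos: [0.5826, 0.1293, 0.0853]
ee_rot: [0.844, -0.536, -0.0, 0.0]
contact_force: [0.2, -0.7, 0.2]
width: 0.0001
grasp_force: 0.0
```

```bash
cat >> h.py <<'E'
def lev(ctrl,name="top"):
    import cv2
    m=ctrl.camera_model(name);p,d=ctrl.snapshot(name);Q=cloud(m,d).reshape(-1,3)
    x=(Q[:,:2]-C)@SX*1e3;y=(Q[:,:2]-C)@SY*1e3
    return p,x,y,Q[:,2]
E
python3 - <<'E'
from plant import ctrl
from h import *; import cv2
where(ctrl.get_state());p,d=ctrl.snapshot("scene");cv2.imwrite("pics/s2.png",cv2.resize(p[150:290,300:480],None,fx=4,fy=4))
E
```

```text
t 5.15 tcp [0.5826 0.1293 0.0853] sel-frame mm -0.7 -62.0 toolx [ 0.425 -0.905 -0.   ] tooly [-0.905 -0.425  0.   ] F [ 0.2 -0.7  0.2] w 0.00012079945883940035
```

View pics/s2.png

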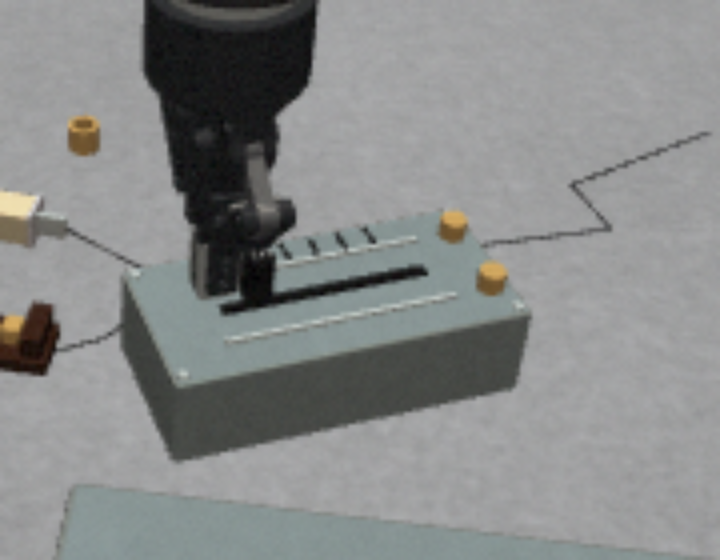

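The scene view shows the fingertips just behind the grip at (258,275), clear of the unit's top. Starting the first click.

drive_tool(rows=[[[-0.2,0,0],0],[[-0.2,0,0],0],[[-0.1,0,0],0],[[-0.1,0,0],0]])

```text
t: 5.7
tcp_pos: [0.5803, 0.1343, 0.0853]
ee_rot: [0.844, -0.536, 0.0, 0.0]
contact_force: [2.4, -3.3, -0.6]
width: -0.0001
grasp_force: 1.6
```

drive_tool(rows=[[[-0.1,0,0],0],[[-0.1,0,0],0]])

```text
t: 5.95
tcp_pos: [0.5792, 0.1366, 0.0853]
ee_rot: [0.844, -0.536, -0.0, -0.0]
contact_force: [0.5, -1.8, -0.0]
width: -0.0001
grasp_force: 0.9
```

drive_tool(rows=[[[-0.1,0,0],0],[[-0.1,0,0],0]])

```text
t: 6.2
tcp_pos: [0.5783, 0.1385, 0.0852]
ee_rot: [0.844, -0.536, -0.0, -0.0]
contact_force: [0.5, -0.9, -0.6]
width: 0.0
grasp_force: 0.4
```

drive_tool(rows=[[[-0.1,0,0],0],[[-0.1,0,0],0],[[0,0,0],0]])

```text
t: 6.58
tcp_pos: [0.5776, 0.1403, 0.0853]
ee_rot: [0.844, -0.536, -0.0, -0.0]
contact_force: [-0.3, 0.6, 0.3]
width: 0.0
grasp_force: 0.0
```

```bash
python3 - <<'E'
from plant import ctrl
from h import *; import cv2
where(ctrl.get_state())
p,x,y,z=lev(ctrl,"scene");l=(abs(x)<16)&(z>.066)&(z<.1)&(y>-60)&(y<40)
print(l.sum()); print(np.histogram(y[l],bins=np.arange(-60,41,4)))
cv2.imwrite("pics/s3.png",cv2.resize(p[150:290,300:480],None,fx=4,fy=4))
E
```

```text
t 6.58 tcp [0.5776 0.1403 0.0853] sel-frame mm -0.6 -50.0 toolx [ 0.425 -0.905 -0.   ] tooly [-0.905 -0.425 -0.   ] F [-0.3  0.6  0.3] w 2.698515544760835e-05
220
(array([35, 18, 15, 20,  7,  4,  9, 55, 27, 25,  5,  0,  0,  0,  0,  0,  0,
        0,  0,  0,  0,  0,  0,  0,  0]), array([-60, -56, -52, -48, -44, -40, -36, -32, -28, -24, -20, -16, -12,
        -8,  -4,   0,   4,   8,  12,  16,  20,  24,  28,  32,  36,  40]))
```

View pics/s3.png

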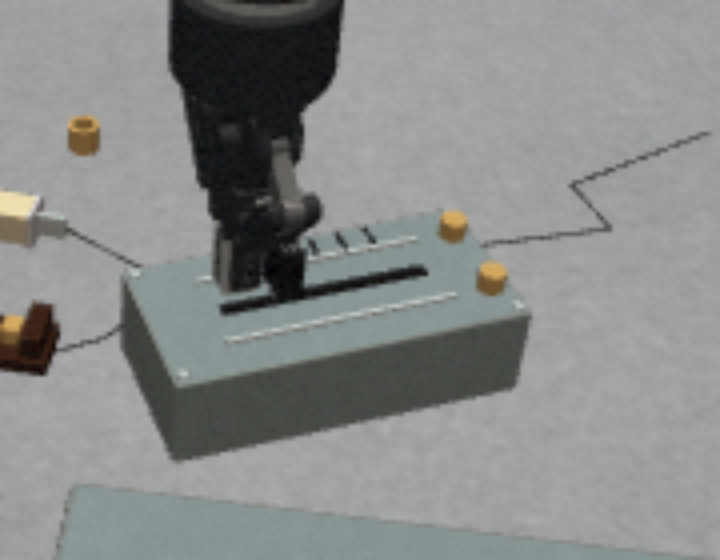

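First click done: the grip now spans about -31 to -18 mm, and the tool has a gap behind it. Next is the second click, with the snap expected at tool y ≈ -34.

drive_tool(rows=[[[-0.2,0,0],0],[[-0.2,0,0],0],[[-0.2,0,0],0],[[-0.1,0,0],0],[[-0.1,0,0],0],[[-0.1,0,0],0],[[-0.1,0,0],0]])

```text
t: 7.5
tcp_pos: [0.5735, 0.1487, 0.0853]
ee_rot: [0.844, -0.536, 0.0, 0.0]
contact_force: [3.0, -2.3, -0.4]
width: -0.0001
grasp_force: 1.6
```

drive_tool(rows=[[[-0.1,0,0],0],[[-0.1,0,0],0],[[-0.1,0,0],0],[[-0.1,0,0],0],[[-0.1,0,0],0],[[-0.1,0,0],0],[[0,0,0],0]])

```text
t: 8.38
tcp_pos: [0.5707, 0.1547, 0.0852]
ee_rot: [0.844, -0.536, -0.0, -0.0]
contact_force: [-0.5, -0.0, -0.9]
width: -0.0002
grasp_force: 0.0
```

```bash
python3 - <<'E'
from plant import ctrl
from h import *
where(ctrl.get_state())
p,x,y,z=lev(ctrl,"scene");l=(abs(x)<16)&(z>.066)&(z<.1)&(y>-60)&(y<40)
print(np.histogram(y[l],bins=np.arange(-60,41,4)))
E
```

```text
t 8.38 tcp [0.5707 0.1547 0.0852] sel-frame mm -0.6 -34.0 toolx [ 0.425 -0.905 -0.   ] tooly [-0.905 -0.425  0.   ] F [-0.5 -0.  -0.9] w -0.0002337403009896105
(array([ 0,  0,  0, 21, 41, 15, 20, 15,  7,  3,  9, 53, 26, 27,  4,  0,  0,
        0,  0,  0,  0,  0,  0,  0,  0]), array([-60, -56, -52, -48, -44, -40, -36, -32, -28, -24, -20, -16, -12,
        -8,  -4,   0,   4,   8,  12,  16,  20,  24,  28,  32,  36,  40]))
```

The grip moved exactly 16 mm, so it is in the second notch. The third click is the same 16 mm advance.

drive_tool(rows=[[[-0.2,0,0],0],[[-0.2,0,0],0],[[-0.2,0,0],0],[[-0.1,0,0],0],[[-0.1,0,0],0],[[-0.1,0,0],0],[[-0.1,0,0],0]])

```text
t: 9.3
tcp_pos: [0.5667, 0.1632, 0.0853]
ee_rot: [0.844, -0.536, 0.0, 0.0]
contact_force: [2.6, -3.0, -0.1]
width: -0.0002
grasp_force: 1.6
```

drive_tool(rows=[[[-0.1,0,0],0],[[-0.1,0,0],0],[[-0.1,0,0],0],[[-0.1,0,0],0],[[-0.1,0,0],0],[[-0.1,0,0],0],[[0,0,0],0]])

```text
t: 10.18
tcp_pos: [0.5639, 0.1692, 0.0852]
ee_rot: [0.844, -0.536, -0.0, -0.0]
contact_force: [-0.2, 0.2, -0.1]
width: 0.0002
grasp_force: 0.0
```

```bash
python3 - <<'E'
from plant import ctrl
from h import *
where(ctrl.get_state())
p,x,y,z=lev(ctrl,"scene");l=(abs(x)<16)&(z>.066)&(z<.1)&(y>-60)&(y<40)
print(np.histogram(y[l],bins=np.arange(-60,41,4)))
E
```

```text
t 10.18 tcp [0.5639 0.1692 0.0852] sel-frame mm -0.6 -17.9 toolx [ 0.425 -0.905 -0.   ] tooly [-0.905 -0.425  0.   ] F [-0.2  0.2 -0.1] w 0.0002459439314390544
(array([ 0,  0,  0,  0,  0,  0,  0, 26, 36, 19, 18, 16, 10,  2, 10, 52, 23,
       24,  7,  0,  0,  0,  0,  0,  0]), array([-60, -56, -52, -48, -44, -40, -36, -32, -28, -24, -20, -16, -12,
        -8,  -4,   0,   4,   8,  12,  16,  20,  24,  28,  32,  36,  40]))
```

The lever is in the third notch, another 16 mm on. I'll retreat, lift and move to the button.

drive_tool(rows=[[[0.5,0,0],0],[[0.5,0,0],0],[[0,0,3],0]], grip=0)

```text
t: 10.6
tcp_pos: [0.5747, 0.1613, 0.0683]
ee_rot: [0.845, -0.535, 0.007, -0.006]
contact_force: [-44.3, 10.6, 124.2]
width: 0.0002
grasp_force: 60.4
```

That was my mistake: tool +z points down, so I pressed the fingertips onto the unit's top. I'm backing straight up now.

drive_tool(rows=[[[0,0,-3],0],[[0,0,-4],0],[[0,0,-4],0],[[0,0,-4],0],[[0,0,0],0]])

```text
t: 11.22
tcp_pos: [0.5699, 0.1599, 0.2098]
ee_rot: [0.844, -0.536, 0.002, -0.003]
contact_force: [-0.3, 0.6, 0.6]
width: -0.0001
grasp_force: 0.0
```

```bash
python3 - <<'E'
from plant import ctrl
from h import *
where(ctrl.get_state())
p,x,y,z=lev(ctrl,"scene");l=(abs(x)<16)&(z>.066)&(z<.1)&(y>-60)&(y<40)
print(np.histogram(y[l],bins=np.arange(-60,41,4)))
p,x,y,z=lev(ctrl,"top");l=(z>.048)&(z<.062)&(abs(x)<60)&(abs(y)<110)
print(l.sum(),np.mean(x[l]),np.mean(y[l]),x[l].min(),x[l].max(),y[l].min(),y[l].max())
E
```

```text
t 11.22 tcp [0.5699 0.1599 0.2098] sel-frame mm 0.8 -28.9 toolx [ 0.425 -0.905  0.   ] tooly [-0.905 -0.425 -0.007] F [-0.3  0.6  0.6] w -8.056311989062702e-05
(array([ 0,  0,  0,  0,  0,  0,  0,  0,  0,  0,  0,  0,  0,  0, 11, 82, 35,
       31, 11,  0,  0,  0,  0,  0,  0]), array([-60, -56, -52, -48, -44, -40, -36, -32, -28, -24, -20, -16, -12,
        -8,  -4,   0,   4,   8,  12,  16,  20,  24,  28,  32,  36,  40]))
2159 -5.627396726331022 2.74731701129126 -45.8748868466342 45.26081861779729 -95.17242909504124 94.91615086031851
```

The lever is still in the third notch. Moving to the button, then down to just above it.

drive_tool(rows=[[[3.5,1.45,0],0],[[3.5,1.45,0],0],[[3.5,1.45,0],0],[[3.5,1.45,0],0],[[3.5,1.45,0],0],[[3.5,1.45,0],0],[[3.5,1.45,0],0],[[3.5,1.45,0],0],[[3.5,1.45,0],0],[[3.5,1.45,0],0],[[0,0,3],0],[[0,0,3],0],[[0,0,2],0],[[0,0,1.2],0],[[0,0,0],0]])

```text
t: 13.2
tcp_pos: [0.5855, -0.2184, 0.1125]
ee_rot: [0.844, -0.536, -0.001, 0.0]
contact_force: [0.1, 0.7, 0.2]
width: -0.0002
grasp_force: 0.0
```

```bash
python3 - <<'E'
from plant import ctrl
from h import *; import cv2
where(ctrl.get_state());p,d=ctrl.snapshot("scene");cv2.imwrite("pics/s4.png",cv2.resize(p[130:260,120:300],None,fx=4,fy=4))
E
```

```text
t 13.2 tcp [ 0.5855 -0.2184  0.1125] sel-frame mm -146.1 -377.9 toolx [ 0.425 -0.905 -0.001] tooly [-0.905 -0.425  0.001] F [0.1 0.7 0.2] w -0.0002476911272405163
```

View pics/s4.png

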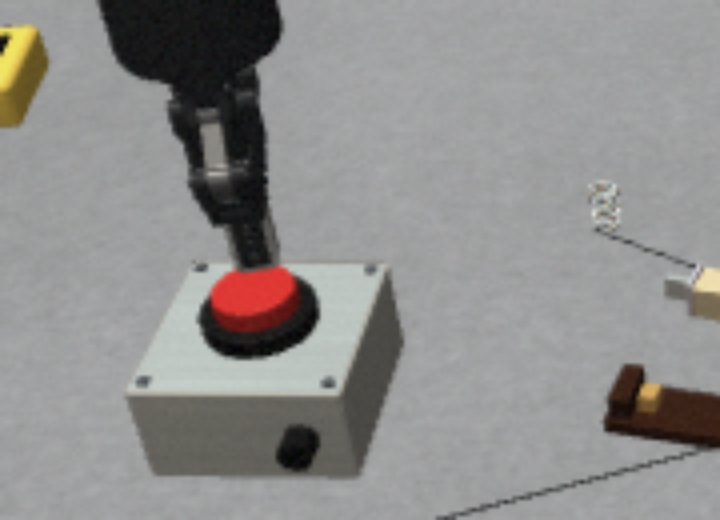

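The fingertips (255,268) hang about 10 mm over the centre of the red button. Pressing slowly.

drive_tool(rows=[[[0,0,0.3],0],[[0,0,0.3],0],[[0,0,0.2],0],[[0,0,0.2],0],[[0,0,0.2],0],[[0,0,0],0]])

```text
t: 14.0
tcp_pos: [0.5857, -0.2185, 0.101]
ee_rot: [0.844, -0.536, -0.0, 0.0]
contact_force: [0.1, 0.0, 0.8]
width: -0.0002
grasp_force: 0.0
```

drive_tool(rows=[[[0,0,0.1],0],[[0,0,0.1],0],[[0,0,0.1],0],[[0,0,0.1],0],[[0,0,0],0]])

```text
t: 14.62
tcp_pos: [0.5858, -0.2185, 0.0975]
ee_rot: [0.844, -0.536, 0.0, -0.0]
contact_force: [-0.6, 0.9, 0.6]
width: -0.0002
grasp_force: 0.8
```

drive_tool(rows=[[[0,0,0.1],0],[[0,0,0.1],0],[[0,0,0.1],0],[[0,0,0],0]])

```text
t: 15.12
tcp_pos: [0.5859, -0.2186, 0.0944]
ee_rot: [0.844, -0.536, 0.0, -0.0]
contact_force: [-0.7, 1.0, 2.6]
width: 0.0
grasp_force: 1.5
```

drive_tool(rows=[[[0,0,0.1],0],[[0,0,0.1],0],[[0,0,0.1],0],[[0,0,0],0]])

```text
t: 15.62
tcp_pos: [0.5859, -0.2186, 0.0914]
ee_rot: [0.844, -0.536, 0.0, -0.0]
contact_force: [-1.2, 0.6, 5.1]
width: -0.0002
grasp_force: 2.1
```

drive_tool(rows=[[[0,0,0.1],0],[[0,0,0.05],0],[[0,0,0],0],[[0,0,0],0]])

```text
t: 16.12
tcp_pos: [0.5859, -0.2186, 0.0902]
ee_rot: [0.844, -0.536, 0.0, -0.0]
contact_force: [-1.1, 2.0, 5.1]
width: 0.0002
grasp_force: 2.9
```

drive_tool(rows=[[[0,0,0.1],0],[[0,0,0],0],[[0,0,0],0]])

```text
t: 16.5
tcp_pos: [0.5859, -0.2186, 0.0901]
ee_rot: [0.844, -0.536, 0.0, 0.0]
contact_force: [-3.9, 1.7, 9.4]
width: 0.0
grasp_force: 4.8
```

The button is on its stop: the force jumped with no further travel. Releasing and lifting clear (tool −z).

drive_tool(rows=[[[0,0,-0.5],0],[[0,0,-1],0],[[0,0,-3],0],[[0,0,-4],0],[[0,0,-4],0],[[0,0,0],0],[[0,0,0],0]])

```text
t: 17.38
tcp_pos: [0.5856, -0.2183, 0.2127]
ee_rot: [0.844, -0.536, -0.001, -0.0]
contact_force: [0.2, 0.3, -0.4]
width: 0.0001
grasp_force: 0.0
```

```bash
python3 - <<'E'
from plant import ctrl
from h import *
s=ctrl.get_state();where(s);print(s["joint_velocities"])
m=ctrl.camera_model("scene");p,d=ctrl.snapshot("scene");Q=cloud(m,d).reshape(-1,3)
b=(np.hypot(*(Q[:,:2]-[.588,-.221]).T)<.018)&(Q[:,2]<.12);print("btn z",np.median(Q[b,2]))
b=cloud(m,np.load("pics/scene1.npy")).reshape(-1,3);b=b[(np.hypot(*(b[:,:2]-[.588,-.221]).T)<.018)&(b[:,2]<.12)];print("before",np.median(b[:,2]))
p,x,y,z=lev(ctrl,"top");l=(abs(x)<16)&(z>.085)&(z<.105)&(abs(y)<50);print("lever y",y[l].mean(),l.sum())
E
```

```text
t 17.38 tcp [ 0.5856 -0.2183  0.2127] sel-frame mm -146.0 -377.8 toolx [ 0.425 -0.905 -0.001] tooly [-0.905 -0.425  0.001] F [ 0.2  0.3 -0.4] w 9.227416865115919e-05
[-0.00044726  0.01241447 -0.02177171 -0.0022549   0.00035871 -0.0002203 ]
btn z 0.08284086569008453
before 0.08274847740512847
lever y 7.338850056127596 64
```

```bash
python3 -c "
from plant import ctrl
print(ctrl.close_job())"
```

```text
the job is handed in; nothing more can be done
None
```

I handed the job in with the lever in the third notch and the button pressed fully in and back out, but it may be judged failed: while retreating from the lever I moved down instead of up and pressed the fingertips onto the selector's top, with a vertical force reading of about 124 N against the 120 N wrist limit.

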